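# Lock the trolley wheel on its axle

### The arm

A 7-joint arm with a two-finger parallel gripper is mounted at the origin on the work surface. World frame = base frame: x ahead of the robot, y to its left, z up, the work surface at z = 0. Lengths are in m, angles in rad, forces in N, time in s.
With the tool pointing down it reaches from about 0.4 to 0.9 m from the base axis. Payload 5.5 kg.
Tool frame: the origin (TCP) lies midway between the tips of the shut fingers; the grasp point (between the pads) lies 19 mm behind it; y points along the fingers, x is the direction in which the jaws open and shut, and the axes are right-handed (so a half turn about y gives the same grasp; the last joint's range is limited). The gripper opens to 85 mm and grips with 20 to 120 N. Pads are 22 mm wide; open, the fingers measure 114 mm over their backs; the gripper's body (76 mm by 85 mm) begins 54 mm behind the grasp point. The pads swing forward as they close: fully open they stand 13 mm farther back than shut.
Start: joints at [-0.886, 0.501, -0.427, 1.55, 0.221, 1.138, -0.21], TCP at [0.266, 0.593, 0.231] pointing down, gripper open.
Joint ranges: [-2.88, 2.88], [-0.31, 2.03], [-1.54, 1.56], [0.2, 2.42], [-1.41, 4.55], [0.19, 2.02], [-2.57, 2.57]. Speed limits (rad/s): [2.57, 2.57, 3.14, 3.14, 3.14, 3.14, 3.14].

### API

Orientations are given as a 3x3 rotation matrix whose columns are the frame's x, y, z axes.
In Python, from rig import arm gives the robot as it stands.
- The arm moves only by the tool drive_tool, never from a script. Its argument "targets" is a list that holds one entry, the list of rows, each a list of 7 numbers: the shift along the tool's x, y, z in m, then the turn, a rotation vector about the tool's x, y, z in rad, then the closure, from 0 (fully open) to 1 (shut). In form: [[[x, y, z, wx, wy, wz, gripper], ...]]. A call has 1 to 20 rows; each row is the pose to reach, as a shift and turn from the pose measured when the call began, along the tool's axes at that moment; what a row does not reach only later rows make up. A row lasts 1/8 s, in which the tool goes at most 62.5 mm and 10.7 degrees, less where a joint would pass 70% of its speed; a pose out of reach is approached as far as the arm can. A call with a gripper value outside its range is refused whole. The fingers move at their own pace and stop on an object; "grip_force" is the grip in N (left out, the last holds). Time passes only in rows, so rows that repeat a pose let the fingers close. It gives the time, the measured TCP pose, the force and the opening at its end, in the units of the state.
- arm.read_state(): the state, without advancing time (a new reading comes with each control period).
- arm.snapshot(name): name is "side" or "top"; returns a dict with "frame" (420x560x3 uint8, red, green, blue), "camera_matrix" (3x3 intrinsics, pixels), "k1" (the pictures are not rectified: a ray, as slopes to the right and down, at radius r is drawn at 1 + k1 r^2 times it, then the intrinsics apply), "origin" and "orientation" of the camera in the world. Camera axes: x right, y up, looking along -z (the intrinsics and any distortion apply to the point x, -y, -z); pixel columns grow to the right and rows downward; lengths in m; the calibration is good to about 2 mm. A picture is of the moment at which its call begins. There is no depth.
- arm.close_job(): hands the job in, once; it reports no verdict.
The state is a dict: "time": time; "joints": joint angles; "joint_velocities": joint speeds; "tau": joint torques, N m; "tool_pos": TCP position; "eef_rot": TCP orientation; "ft_force": force on the tool from outside, world axes, zero at the start; "ft_torque": the same for the moment, N m; "gripper_width": finger opening in m.
Only numpy, scipy, OpenCV 4.12 (cv2) and the standard library are available. Lean on these libraries where they do the work, as an engineer would, in place of code of your own. Each camera call takes 0.05 s, during which the arm holds its last target. There are 200 camera calls.

### The job

Take the lock pin with the hinged wire loop out of the wooden block and push it down through the hole in the end of the trolley axle, with its loop on the outer side, until its collar rests fully on the axle. Then swing the wire loop down over the axle's end until it is fully shut under the axle, and let go. Feel for the hole and push gently, since hard pushing bends the bracket, and leave the plain pin, the wrench and the spray can where they are.

Things in the scene. Friction and masses are not known exactly. Their poses are not given: they have to be found in the camera images.
- bracket: Grey steel bracket fixed to the bench, with a rubber-tyred wheel (110 mm diameter) on a level axle. Origin: on the bench, below point hole_zone. x points outboard along the axle, z up. Washer 40 mm diameter, face at x = -25 mm; wheel's outer face at x = -40 mm, its top 140 mm up. More than 40 N on bracket, wheel or axle (from pin or robot) bends it.
- hole_zone (a point): On the top face of the axle, where its pin hole nominally is: 96 mm above the bench, axes as the bracket's. The axle is 22 mm square, underside 74 mm up. The hole is vertical, round, 11 mm, right through, 12 mm from the axle's outer end. The axle is stuck (60 N) pushed in by an unmeasured amount: the real hole lies anywhere from -7 to +7 mm along x from this point, at y = 0.
- block: Wooden block fixed to the bench, 50 mm (x) by 120 mm (y) by 50 mm high, with two 13 mm vertical holes at y = -38 and +38 mm that hold the lock pin and the plain pin in either order. Origin: centre of its underside.
- lock_pin: Square wire lock pin, steel, 90 g, upright in the block with its collar on the top. Origin: centre of the collar's underside, z up along the pin. Round shank 10 mm in diameter, z = 0 to -38 mm, the last 5 mm tapering to 6.5 mm. Collar 18 mm in diameter, z = 0 to 4 mm. The loop opens towards the pin's +x, which must point outboard (bracket +x) when fitted.
- pin_head (a point): Centre of the lock pin's square head, 14 by 14 mm, from z = 4 to 28 mm on the pin; this point is at z = 20 mm. Grip it across the pin's y, above z = 13 mm, clear of the loop. Axes as the pin's.
- loop (a joint): Angle of the wire loop, rad. Its hinge runs through the pin's head along the pin's y at x = 0, z = 8 mm. 0 = fully shut (a stop), bar at the pin's x = 13.5 mm, z = -31 mm, just outboard of the tip; 1.24 = level, pointing along the pin's +x; limit 2.2. The hinge is stiff (0.12 N m, some 3 N at the bar), so the loop stays where it is left.
- loop_bar (a point): Middle of the loop's far bar, 30 mm long along the pin's y, 9 mm in diameter, 41.3 mm from the hinge. Two 5 mm wire arms 34 mm apart join it to the hinge; shut, they straddle the axle and the bar lies below it, its outer side 6 mm beyond the axle's end face.
- plain_pin: Plain steel clevis pin without a loop, in the block's other hole: round head 22 mm in diameter, 8 mm high, shank 10 mm. Origin: centre of the head's underside. Not needed.
- wrench: Steel wrench, 190 mm long, lying on the bench. Origin: middle of its underside. Not needed.
- spray_can: Grey spray can, 58 mm in diameter and 160 mm high, standing on the bench. Origin: centre of its underside. Not needed.
Things that resemble listed ones, but are neither listed nor needed, are in the scene too. Leave any green or pink look-alike of the lock_pin alone.

How it is judged:
On the way, in this order (a step that is already met when the one before it is completed fails the run):
1. the lock pin is down through the axle hole, collar on the axle, with its loop still open (z of lock_pin in the frame of bracket between 0.093 and 0.0995 m and x of lock_pin in the frame of bracket between -0.008 and 0.008 m and y of lock_pin in the frame of bracket between -0.004 and 0.004 m and angle between lock_pin's own z axis and vertical below 0.12 rad and value of joint loop above 0.5 rad), for 0.2 s.
2. the loop is shut over the axle's end (z of lock_pin in the frame of bracket between 0.093 and 0.0995 m and x of lock_pin in the frame of bracket between -0.008 and 0.008 m and y of lock_pin in the frame of bracket between -0.004 and 0.004 m and angle between lock_pin's own z axis and vertical below 0.12 rad and value of joint loop below 0.18 rad), for 0.2 s.
At the end, for the whole second after the job is handed in: The lock pin stands in the axle hole (within 4 mm of the axle's centre line, within 8 mm of the nominal place along it, tilt under 0.12 rad), its collar within 3.5 mm of the axle's top face, the loop shut to within 0.18 rad, everything at rest (all of step 2 and linear speed of lock_pin below 0.02 m/s); the robot touches nothing.
It fails at once if more than 40 N on the bracket, wheel or axle (contact force between bracket and anything else above 40 N).
It fails at once if the plain pin, wrench or spray can is moved more than 30 mm (distance of any of plain_pin, wrench, spray_can from where it was at the start of the episode above 0.03 m).
It also fails if it takes over 72 s, if anything falls off the work surface, if the arm or the gripper's body presses on something with over 40 N, if the wrist force passes 120 N, or if a joint passes its speed limit or range.

## Working session

There is one attempt and no reset: what is moved stays moved. The work goes in short steps, Python scripts to look and compute and a tool call to move; the robot and the scene stay as the last step left them, time stands still between calls to the robot, and variables do not carry over. Pictures are saved under pics/ and viewed, about 8 in all and at most 12, crops included, and the job is handed in when it is done.

Besides the shell and the picture viewer there is one more tool, called as name(argument=value, ...), one argument or row to a line, values as JSON. drive_tool: Moves the arm, as the interface text tells. Its arguments: {"type":"object","properties":{"targets":{"type":"array","items":{"type":"array","items":{"type":"array","items":{"type":"number"}}}},"grip_force":{"type":"number"}},"required":["targets"]}

```bash
mkdir -p pics; cat > h.py <<'E'
import numpy as np, cv2
from rig import arm
def snap(n,f):
    s=arm.snapshot(n); cv2.imwrite('pics/'+f,s['frame'][:,:,::-1]); np.save('pics/'+f+'.npy',s,allow_pickle=True); return s
def load(f): return np.load('pics/'+f+'.npy',allow_pickle=True).item()
def ray(s,u,v):
    K=np.array(s['camera_matrix']); d=np.array([(u-K[0,2])/K[0,0],(v-K[1,2])/K[1,1]])
    p=d.copy()
    for _ in range(20): p=d/(1+s['k1']*(p@p))
    R=np.array(s['orientation']); r=R@np.array([p[0],-p[1],-1]); return np.array(s['origin']),r/np.linalg.norm(r)
def atz(s,u,v,z):
    o,r=ray(s,u,v); return o+r*(z-o[2])/r[2]
def tri(s1,p1,s2,p2):
    o1,r1=ray(s1,*p1);o2,r2=ray(s2,*p2)
    A=np.c_[r1,-r2];t=np.linalg.lstsq(A,o2-o1,rcond=None)[0]
    a=o1+r1*t[0];b=o2+r2*t[1];return (a+b)/2,np.linalg.norm(a-b)
def proj(s,P):
    R=np.array(s['orientation']);c=R.T@(np.array(P)-np.array(s['origin']));p=np.array([c[0],-c[1]])/-c[2]
    p=p*(1+s['k1']*(p@p));K=np.array(s['camera_matrix']);return np.array([K[0,0]*p[0]+K[0,2],K[1,1]*p[1]+K[1,2]])
E
python3 - <<'E'
from h import *
np.set_printoptions(precision=4,suppress=True)
a=snap('side','s0.png');b=snap('top','t0.png')
cv2.imwrite('pics/both.png',np.vstack([cv2.resize(x['frame'],(400,300)) for x in (a,b)])[:,:,::-1])
for s in(a,b): print(s['camera_matrix'],s['k1'],s['origin'],s['orientation'])
st=arm.read_state();print(st)
E
```

```text
[[431.5036   0.     283.3174]
 [  0.     431.5036 207.6224]
 [  0.       0.       1.    ]] 0.045284928054241634 [ 0.1357 -0.623   0.48  ] [[ 0.7559  0.333  -0.5636]
 [-0.6546  0.3725 -0.6579]
 [-0.0092  0.8662  0.4996]]
[[449.7637   0.     279.4408]
 [  0.     449.7637 208.5669]
 [  0.       0.       1.    ]] -0.0769072735391351 [ 0.4182 -0.102   0.8832] [[-0.0163  0.983  -0.1827]
 [-0.9998 -0.0143  0.0124]
 [ 0.0096  0.1828  0.9831]]
{'time': 0.1, 'joints': array([-0.8858,  0.5018, -0.4268,  1.5513,  0.2208,  1.1383, -0.2103]), 'joint_velocities': array([ 0.0003, -0.0011,  0.0003, -0.0033, -0.0002, -0.0015, -0.0003]), 'tau': array([ -0.0112, -57.0813,  -5.8384, -28.1751,   0.0106,   0.0056,
         0.    ]), 'tool_pos': array([0.2659, 0.5924, 0.2304]), 'eef_rot': array([[ 0.4094, -0.0008, -0.9124],
       [ 0.9124, -0.0016,  0.4094],
       [-0.0018, -1.    ,  0.0001]]), 'ft_force': array([0.2554, 0.5235, 0.7045]), 'ft_torque': array([ 0.0056, -0.0125, -0.0317]), 'gripper_width': 0.08532052989886796}
```

View pics/s0.png

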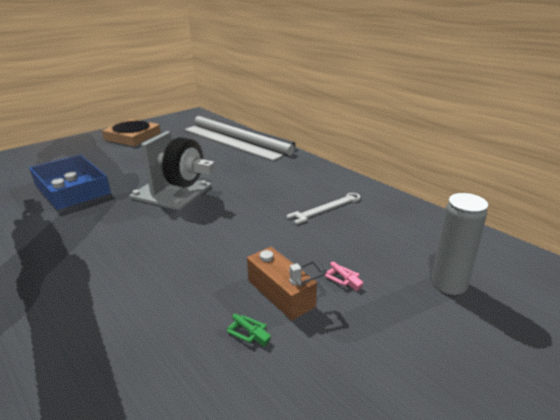

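View pics/t0.png

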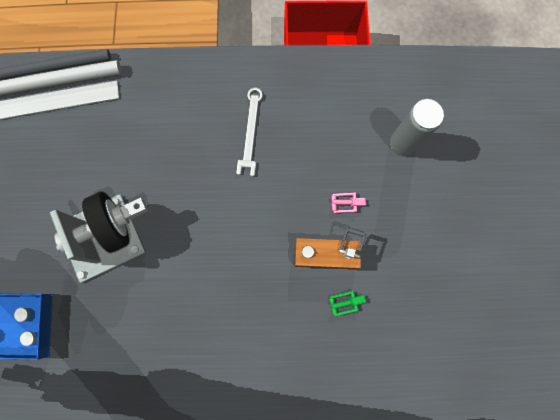

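The side view shows the block at (282,280) with the lock pin head at (296,271), and the axle at (205,165). In the top view the lock pin is at (350,253), the plain pin at (308,253), and the axle hole near (139,206).

```bash
python3 - <<'E'
from h import *
a=load('s0.png')['frame'];b=load('t0.png')['frame']
def c(f,u,v,w=66,h=50): return cv2.resize(f[v:v+h,u:u+w],None,fx=6,fy=6,interpolation=cv2.INTER_CUBIC)
im=np.vstack([np.hstack([c(a,265,245),c(a,165,140)]),np.hstack([c(b,315,220),c(b,95,180)])])
cv2.imwrite('pics/m1.png',im[:,:,::-1]);print(im.shape)
E
```

```text
(600, 792, 3)
```

View pics/m1.png

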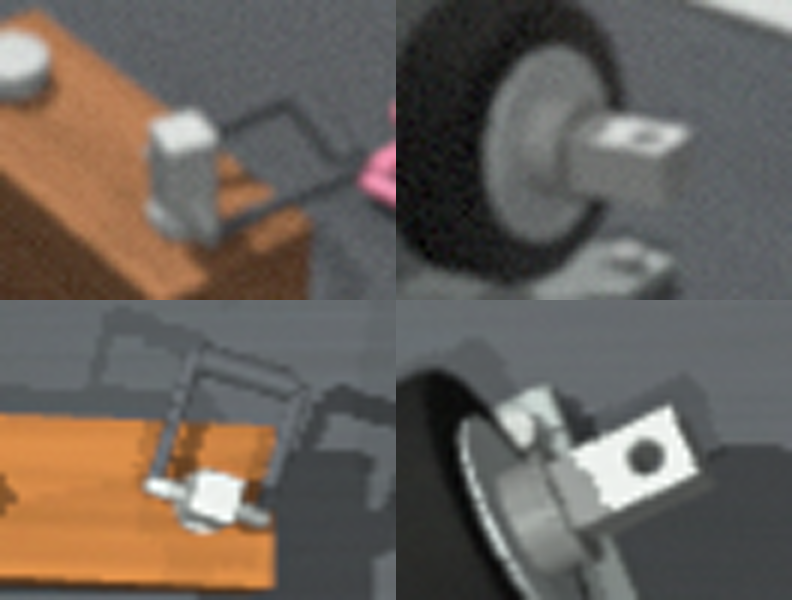

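```bash
python3 - <<'E'
from h import *
np.set_printoptions(precision=4,suppress=True)
a=load('s0.png');b=load('t0.png')
f=lambda u0,v0:(lambda x,y:(u0+(x+.5)/6-.5,v0+(y+.5)/6-.5))
sp,sa,tp,ta=f(265,245),f(165,140),f(315,220),f(95,180)
P,e=tri(a,sp(184,131),b,tp(217,197));print('pin top',P,e)
H,e=tri(a,sa(252,137),b,ta(250,157));print('hole',H,e)
for n,q,r in(('outer far',(697-396,127),(668-396,105)),('outer near',(673-396,153),(698-396,170))):
    print(n,*tri(a,sa(*q),b,ta(*r)))
h1,h2=atz(b,*tp(153,185),.058),atz(b,*tp(264,220),.058);print('hinge ends',h1,h2,np.degrees(np.arctan2(*(h2-h1)[1::-1])))
print('bar',*[atz(b,*tp(*q),.07) for q in((198,352),(306,390))])
B1=tri(a,sp(290,100),b,tp(200,352));B2=tri(a,sp(347,158),b,tp(305,390));print(B1,B2)
A=[atz(b,*ta(*q),.096)[:2] for q in((572-396,455-300),(668-396,105),(597-396,522-300),(698-396,170))]
for i in(0,2): d=A[i+1]-A[i];print('axle dir',d,np.degrees(np.arctan2(d[1],d[0])))
d=A[3]-A[1];print('outer edge',d,np.degrees(np.arctan2(d[1],d[0])))
print('hole@.096',atz(b,*ta(250,157),.096),atz(a,*sa(252,137),.096))
E
```

```text
pin top [ 0.4862 -0.2393  0.0779] 0.0009731680475179588
hole [0.5736 0.1444 0.0956] 0.0005143279407334048
outer far [0.5897 0.1376 0.097 ] 0.0017983424377112718
outer near [0.5712 0.1276 0.0954] 0.004453337836463746
hinge ends [ 0.4915 -0.2228  0.058 ] [ 0.4802 -0.2566  0.058 ] -108.57290372681852
bar [ 0.4402 -0.2327  0.07  ] [ 0.4282 -0.2647  0.07  ]
(array([ 0.4652, -0.2507,  0.0998]), np.float64(0.067672901229644)) (array([ 0.4536, -0.2803,  0.1058]), np.float64(0.06851367636634709))
axle dir [ 0.0148 -0.0284] -62.459903017668296
axle dir [ 0.0153 -0.0298] -62.82466264685174
outer edge [-0.02   -0.0099] -153.6927969615273
hole@.096 [0.5733 0.1444 0.096 ] [0.5734 0.1435 0.096 ]
```

```bash
cat >> h.py <<'E'
from scipy.spatial.transform import Rotation as Ro
def goal(pos,yaw):
    "tool shift+rotvec to reach TCP pos with tool x at yaw (deg), tool y down"
    st=arm.read_state();R=st['eef_rot'];x=np.array([np.cos(np.radians(yaw)),np.sin(np.radians(yaw)),0]);y=np.array([0,0,-1.])
    G=np.c_[x,y,np.cross(x,y)];sh=R.T@(np.array(pos)-st['tool_pos']);w=Ro.from_matrix(R.T@G).as_rotvec()
    print('shift',sh.round(4),'w',w.round(4),'| F',st['ft_force'].round(2),'M',st['ft_torque'].round(3),'t',st['time'],'tcp',st['tool_pos'].round(4))
E
python3 - <<'E'
from h import *
np.set_printoptions(precision=4,suppress=True)
a=load('s0.png');b=load('t0.png')
f=lambda u0,v0:(lambda x,y:(u0+(x+.5)/6-.5,v0+(y+.5)/6-.5))
sp,sa,tp,ta=f(265,245),f(165,140),f(315,220),f(95,180)
for z in(.05,.06,.07,.08):
  q=[atz(b,*tp(*q),z) for q in((198,52),(306,90))];d=q[0]-q[1];print('bar',q,d,np.degrees(np.arctan2(d[1],d[0])),(q[0]+q[1])/2)
print(tri(a,sp(290,100),b,tp(198,52)),tri(a,sp(347,158),b,tp(306,90)))
print(atz(b,*tp(217,197),.078), proj(a,[.4862,-.2393,.078]))
goal([.486,-.239,.17],71)
E
```

```text
bar [array([ 0.5336, -0.2398,  0.05  ]), array([ 0.5211, -0.2732,  0.05  ])] [0.0125 0.0334 0.    ] 69.45041329515998 [ 0.5273 -0.2565  0.05  ]
bar [array([ 0.5322, -0.2381,  0.06  ]), array([ 0.5198, -0.2711,  0.06  ])] [0.0124 0.033  0.    ] 69.4504132951599 [ 0.526  -0.2546  0.06  ]
bar [array([ 0.5308, -0.2365,  0.07  ]), array([ 0.5186, -0.269 ,  0.07  ])] [0.0122 0.0326 0.    ] 69.45041329515983 [ 0.5247 -0.2528  0.07  ]
bar [array([ 0.5294, -0.2348,  0.08  ]), array([ 0.5174, -0.267 ,  0.08  ])] [0.0121 0.0322 0.    ] 69.45041329515979 [ 0.5234 -0.2509  0.08  ]
(array([ 0.53  , -0.2362,  0.0645]), np.float64(0.0037517239560122596)) (array([ 0.5176, -0.2682,  0.0705]), np.float64(0.0022917436046393917))
[ 0.4858 -0.239   0.078 ] [294.92   266.4468]
shift [-0.6684  0.0615 -0.5412] w [-0.0001 -0.0901 -0.0018] | F [0.26 0.52 0.7 ] M [ 0.006 -0.013 -0.032] t 0.1 tcp [0.2659 0.5924 0.2304]
```

drive_tool(
  targets=[
    [[-0.668, 0.01, -0.541, 0, -0.08, 0, 0.2], [-0.668, 0.01, -0.541, 0, -0.08, 0, 0.4], [-0.668, 0.01, -0.541, 0, -0.08, 0, 0.4], [-0.668, 0.01, -0.541, 0, -0.08, 0, 0.4], [-0.668, 0.01, -0.541, 0, -0.08, 0, 0.4], [-0.668, 0.01, -0.541, 0, -0.08, 0, 0.4], [-0.668, 0.01, -0.541, 0, -0.08, 0, 0.4], [-0.668, 0.01, -0.541, 0, -0.08, 0, 0.4], [-0.668, 0.01, -0.541, 0, -0.08, 0, 0.4], [-0.668, 0.01, -0.541, 0, -0.08, 0, 0.4], [-0.668, 0.01, -0.541, 0, -0.08, 0, 0.4], [-0.668, 0.01, -0.541, 0, -0.08, 0, 0.4], [-0.668, 0.01, -0.541, 0, -0.08, 0, 0.4], [-0.668, 0.01, -0.541, 0, -0.08, 0, 0.4], [-0.668, 0.03, -0.541, 0, -0.08, 0, 0.4], [-0.668, 0.05, -0.541, 0, -0.08, 0, 0.4], [-0.668, 0.0615, -0.541, 0, -0.08, 0, 0.4], [-0.668, 0.0615, -0.541, 0, -0.08, 0, 0.4]],
  ],
  grip_force=40,
)

```text
time: 2.35
tool_pos: [0.4853, -0.2381, 0.1691]
eef_rot: [[0.335, -0.003, -0.942], [0.942, -0.001, 0.335], [-0.002, -1.0, 0.002]]
ft_force: [-0.0, 0.2, 0.9]
gripper_width: 0.0511
```

```bash
python3 - <<'E'
from h import *
goal([.486,-.239,.12],70.5)
print(arm.read_state()['gripper_width'])
E
```

```text
shift [-0.0006  0.0491 -0.0011] w [-0.0023 -0.0011 -0.0016] | F [-0.05  0.25  0.93] M [-0.044 -0.017  0.012] t 2.35 tcp [ 0.4853 -0.2381  0.1691]
0.05105292294573862
```

drive_tool(
  targets=[
    [[-0.0006, 0.03, -0.001, 0, 0, 0, 0.4], [-0.0006, 0.06, -0.001, 0, 0, 0, 0.4], [-0.0006, 0.08, -0.001, 0, 0, 0, 0.4], [-0.0006, 0.08, -0.001, 0, 0, 0, 0.4]],
  ],
)

```text
time: 2.85
tool_pos: [0.4852, -0.2385, 0.0885]
eef_rot: [[0.334, -0.005, -0.942], [0.942, 0.0, 0.334], [-0.002, -1.0, 0.005]]
ft_force: [-0.4, -0.1, 0.3]
gripper_width: 0.0515
```

```bash
python3 - <<'E'
from h import *
a=snap('side','s1.png');b=snap('top','t1.png')
c=lambda f,u,v:cv2.resize(f[v:v+100,u:u+98],None,fx=4,fy=4,interpolation=cv2.INTER_CUBIC)
cv2.imwrite('pics/m2.png',np.hstack([c(a['frame'],245,205),c(b['frame'],300,200)])[:,:,::-1])
goal([.486,-.239,.063],70.5)
E
```

```text
shift [0.0002 0.0272 0.0007] w [-0.001  -0.0009 -0.0017] | F [-0.37  0.71  0.93] M [-0.013  0.03  -0.001] t 2.95 tcp [ 0.4866 -0.2393  0.0902]
```

View pics/m2.png

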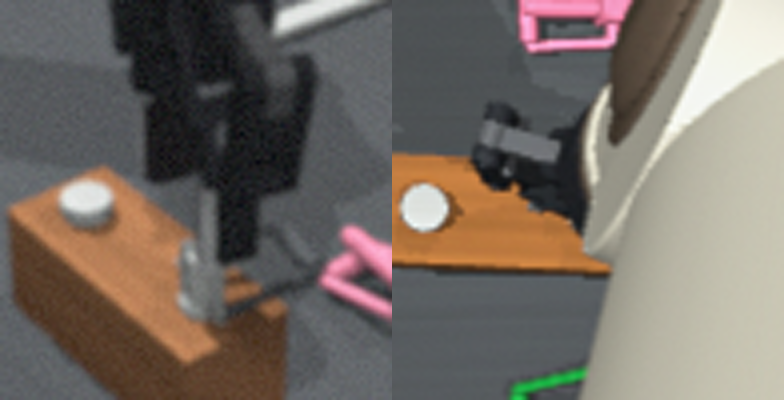

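The head sits at crop (200,280), between the fingers and clear of the plain pin. I'll descend and close.

drive_tool(
  targets=[
    [[0, 0.014, 0.0, 0, 0, 0, 0.4], [0, 0.0265, 0.0, 0, 0, 0, 0.4], [0, 0.0265, 0.0, 0, 0, 0, 0.4], [0, 0.0265, 0.0, 0, 0, 0, 0.6], [0, 0.0265, 0.0, 0, 0, 0, 0.75], [0, 0.0265, 0, 0, 0, 0, 1], [0, 0.0265, 0, 0, 0, 0, 1], [0, 0.0265, 0, 0, 0, 0, 1]],
  ],
  grip_force=50,
)

```text
time: 3.95
tool_pos: [0.4868, -0.2395, 0.0641]
eef_rot: [[0.335, -0.001, -0.942], [0.942, -0.002, 0.335], [-0.002, -1.0, 0.0]]
ft_force: [-1.3, -0.3, 4.5]
gripper_width: 0.0127
```

```bash
python3 - <<'E'
from h import *
goal([.486,-.239,.16],70.5)
print(arm.read_state()['gripper_width'])
E
```

```text
shift [-0.     -0.0959  0.001 ] w [-0.0003 -0.0008 -0.0018] | F [-1.29 -0.32  4.46] M [0.024 0.205 0.017] t 3.95 tcp [ 0.4868 -0.2395  0.0641]
0.012677242805962559
```

drive_tool(
  targets=[
    [[0, -0.02, 0.0, 0, 0, 0, 1], [0, -0.05, 0, 0, 0, 0, 1], [0, -0.08, 0, 0, 0, 0, 1], [0, -0.11, 0, 0, 0, 0, 1], [0, -0.11, 0, 0, 0, 0, 1]],
  ],
)

```text
time: 4.58
tool_pos: [0.4885, -0.24, 0.1761]
eef_rot: [[0.335, 0.003, -0.942], [0.942, -0.003, 0.335], [-0.002, -1.0, -0.004]]
ft_force: [-0.2, -0.4, -0.4]
gripper_width: 0.0125
```

```bash
python3 - <<'E'
from h import *
# pin target over hole: yaw 26.8; TCP above by .11+.05
goal([.5735,.144,.175],26.8)
print(arm.read_state()['gripper_width'])
E
```

```text
shift [3.903e-01 1.000e-04 4.840e-02] w [ 4.900e-03  7.618e-01 -2.000e-04] | F [-0.15 -0.45 -0.37] M [-0.028  0.001 -0.002] t 4.575 tcp [ 0.4885 -0.24    0.1761]
0.012524008152027106
```

drive_tool(
  targets=[
    [[0.05, 0, 0.006, 0, 0.1, 0, 1], [0.1, 0, 0.012, 0, 0.2, 0, 1], [0.15, 0, 0.018, 0, 0.3, 0, 1], [0.2, 0, 0.025, 0, 0.4, 0, 1], [0.25, 0, 0.031, 0, 0.5, 0, 1], [0.3, 0, 0.037, 0, 0.6, 0, 1], [0.34, 0, 0.042, 0, 0.69, 0, 1], [0.37, 0, 0.046, 0, 0.762, 0, 1], [0.385, 0, 0.048, 0, 0.762, 0, 1], [0.39, 0, 0.0484, 0, 0.762, 0, 1], [0.39, 0, 0.0484, 0, 0.762, 0, 1]],
  ],
)

```text
time: 5.95
tool_pos: [0.5733, 0.1424, 0.1747]
eef_rot: [[0.893, 0.003, -0.45], [0.45, -0.004, 0.893], [0.001, -1.0, -0.005]]
ft_force: [0.2, -1.0, -1.2]
gripper_width: 0.0126
```

```bash
python3 - <<'E'
from h import *
a=snap('side','s2.png');b=snap('top','t2.png')
c=lambda f,u,v:cv2.resize(f[v:v+100,u:u+98],None,fx=4,fy=4,interpolation=cv2.INTER_CUBIC)
cv2.imwrite('pics/m3.png',np.hstack([c(a['frame'],155,95),c(b['frame'],90,150)])[:,:,::-1])
goal([.5735,.144,.145],26.8)
E
```

```text
shift [0.001  0.03   0.0021] w [ 0.0052 -0.0021  0.001 ] | F [ 0.11 -1.13 -1.53] M [-0.02   0.03  -0.006] t 6.05 tcp [0.5734 0.1418 0.175 ]
```

View pics/m3.png

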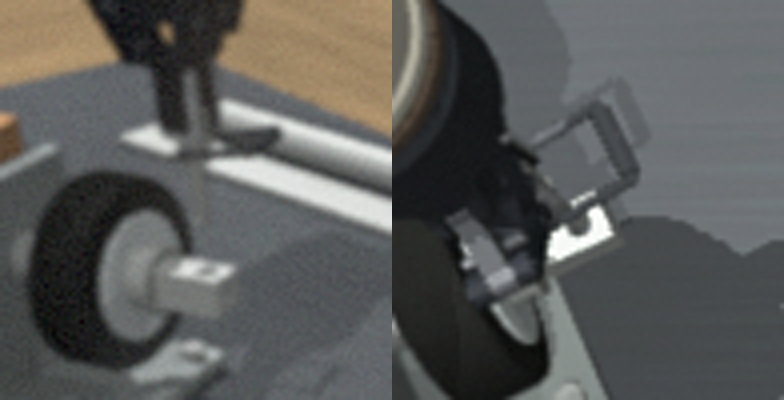

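drive_tool(
  targets=[
    [[0.001, 0.009, 0.002, 0.005, 0, 0, 1], [0.001, 0.017, 0.002, 0.005, 0, 0, 1], [0.001, 0.017, 0.002, 0.005, 0, 0, 1], [0.001, 0.017, 0.002, 0.005, 0, 0, 1]],
  ],
)

```text
time: 6.55
tool_pos: [0.5734, 0.1439, 0.1579]
eef_rot: [[0.894, 0.001, -0.449], [0.449, 0.0, 0.894], [0.001, -1.0, -0.0]]
ft_force: [0.3, 0.6, -1.5]
gripper_width: 0.0123
```

```bash
python3 - <<'E'
from h import *
a=snap('side','s3.png');b=snap('top','t3.png')
c=lambda f,u,v:cv2.resize(f[v:v+60,u:u+49],None,fx=8,fy=8,interpolation=cv2.INTER_CUBIC)
cv2.imwrite('pics/m4.png',np.hstack([c(a['frame'],180,120),c(b['frame'],110,165)])[:,:,::-1])
goal([.5735,.144,.145],26.8)
for q in ([.5735,.144,.096],[.5734,.143,.106],[.5734,.143,.13]): print(proj(a,q),(proj(a,q)-[180,120]+.5)*8-.5)
E
```

```text
shift [-0.0002  0.0132  0.    ] w [ 0.0002 -0.0019  0.0014] | F [ 0.51 -0.27 -1.12] M [0.045 0.003 0.032] t 6.65 tcp [0.5736 0.1441 0.1582]
[206.49080739 162.33480308] [215.42645908 342.17842468]
[206.23969251 158.2460392 ] [213.41754007 309.46831359]
[205.11369347 147.8743642 ] [204.40954773 226.49491357]
```

View pics/m4.png

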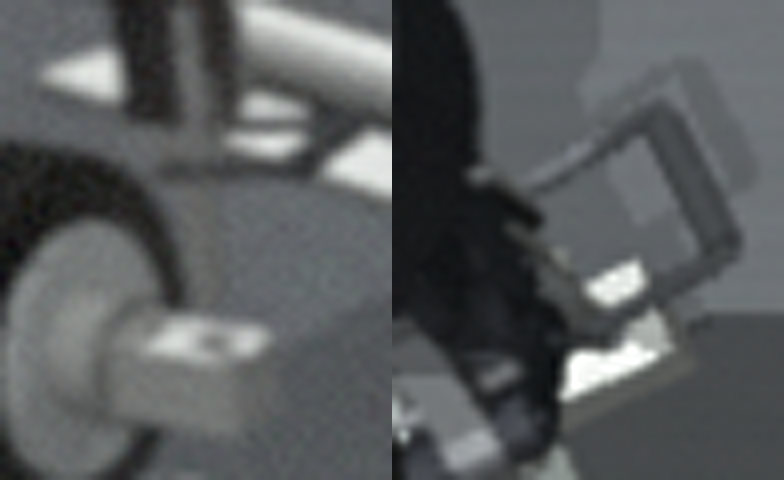

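```bash
python3 - <<'E'
from h import *
a=load('s3.png');b=load('t3.png')
g=lambda x,y:(110+(x-392+.5)/8-.5,165+(y+.5)/8-.5)
ob=np.array([.454,-.891,0]);yb=np.array([.891,.454,0]);H=np.array([.5735,.144,0])
for z in(.16,.165):
    p,q=atz(b,*g(655,112),z),atz(b,*g(732,243),z);m=(p+q)/2-H;print(p,q,'ob',m@ob,'lat',m@yb,np.degrees(np.arctan2(*(p-q)[1::-1])))
E
```

```text
[0.60664747 0.11592578 0.16      ] [0.57849744 0.09869159 0.16      ] ob 0.04135085829704779 lat 0.0003356997778566098 31.476079290265886
[0.60534444 0.11441883 0.165     ] [0.57738904 0.09730379 0.165     ] ob 0.04209306977445606 lat -0.0013956962494126519 31.476079290265933
```

drive_tool(
  targets=[
    [[0, 0.003, 0, 0, 0, 0, 1], [0, 0.006, 0, 0, 0, 0, 1], [0, 0.008, 0, 0, 0, 0, 1], [0, 0.01, 0, 0, 0, 0, 1], [0, 0.0115, 0, 0, 0, 0, 1], [0, 0.0115, 0, 0, 0, 0, 1]],
  ],
)

```text
time: 7.4
tool_pos: [0.5736, 0.144, 0.1465]
eef_rot: [[0.893, 0.001, -0.449], [0.449, 0.0, 0.893], [0.001, -1.0, -0.0]]
ft_force: [-0.0, 0.3, -1.6]
gripper_width: 0.0123
```

drive_tool(
  targets=[
    [[0, 0.001, 0, 0, 0, 0, 1], [0, 0.002, 0, 0, 0, 0, 1], [0, 0.003, 0, 0, 0, 0, 1], [0, 0.003, 0, 0, 0, 0, 1]],
  ],
)

```text
time: 7.9
tool_pos: [0.5735, 0.144, 0.1435]
eef_rot: [[0.893, 0.001, -0.449], [0.449, 0.0, 0.893], [0.001, -1.0, -0.0]]
ft_force: [0.7, 0.2, -1.5]
gripper_width: 0.0123
```

drive_tool(
  targets=[
    [[0, 0.001, 0, 0, 0, 0, 1], [0, 0.002, 0, 0, 0, 0, 1], [0, 0.003, 0, 0, 0, 0, 1], [0, 0.003, 0, 0, 0, 0, 1]],
  ],
)

```text
time: 8.4
tool_pos: [0.5734, 0.144, 0.1403]
eef_rot: [[0.893, 0.001, -0.449], [0.449, 0.0, 0.893], [0.001, -1.0, -0.0]]
ft_force: [0.4, -1.0, -0.0]
gripper_width: 0.012
```

drive_tool(
  targets=[
    [[0, 0.001, 0, 0, 0, 0, 1], [0, 0.002, 0, 0, 0, 0, 1], [0, 0.002, 0, 0, 0, 0, 1]],
  ],
)

```text
time: 8.78
tool_pos: [0.5733, 0.144, 0.1382]
eef_rot: [[0.893, 0.001, -0.449], [0.449, 0.0, 0.893], [0.001, -1.0, -0.0]]
ft_force: [-1.0, 0.2, -0.6]
gripper_width: 0.0123
```

```bash
python3 - <<'E'
from h import *
s=arm.read_state();R=s['eef_rot'];print('tool-frame F',(R.T@s['ft_force']).round(2),'M',(R.T@s['ft_torque']).round(3))
goal([.5735,.144,.11],26.8)
E
```

```text
tool-frame F [-0.79  0.56  0.6 ] M [-0.007  0.004  0.022]
shift [ 0.0001  0.0282 -0.    ] w [ 0.0001 -0.002   0.0006] | F [-0.97  0.18 -0.56] M [-0.017  0.017 -0.004] t 8.775 tcp [0.5733 0.144  0.1382]
```

drive_tool(
  targets=[
    [[0, 0.002, 0, 0, 0, 0, 1], [0, 0.004, 0, 0, 0, 0, 1], [0, 0.006, 0, 0, 0, 0, 1], [0, 0.008, 0, 0, 0, 0, 1], [0, 0.01, 0, 0, 0, 0, 1], [0, 0.01, 0, 0, 0, 0, 1]],
  ],
)

```text
time: 9.52
tool_pos: [0.5732, 0.1439, 0.128]
eef_rot: [[0.893, 0.0, -0.449], [0.449, 0.0, 0.893], [0.0, -1.0, -0.0]]
ft_force: [-0.4, 0.1, -1.5]
gripper_width: 0.0127
```

drive_tool(
  targets=[
    [[0, 0.003, 0, 0, 0, 0, 1], [0, 0.006, 0, 0, 0, 0, 1], [0, 0.009, 0, 0, 0, 0, 1], [0, 0.012, 0, 0, 0, 0, 1], [0, 0.0145, 0, 0, 0, 0, 1], [0, 0.0145, 0, 0, 0, 0, 1]],
  ],
)

```text
time: 10.28
tool_pos: [0.5732, 0.1439, 0.1133]
eef_rot: [[0.893, 0.0, -0.449], [0.449, 0.0, 0.893], [0.0, -1.0, -0.0]]
ft_force: [-0.4, -0.4, -1.7]
gripper_width: 0.0124
```

Now gentle millimetre steps to seat the collar.

drive_tool(
  targets=[
    [[0, 0.001, 0, 0, 0, 0, 1], [0, 0.002, 0, 0, 0, 0, 1], [0, 0.003, 0, 0, 0, 0, 1], [0, 0.003, 0, 0, 0, 0, 1]],
  ],
)

```text
time: 10.78
tool_pos: [0.5733, 0.1439, 0.1102]
eef_rot: [[0.893, 0.0, -0.449], [0.449, 0.0, 0.893], [0.0, -1.0, -0.0]]
ft_force: [0.9, 0.7, -0.6]
gripper_width: 0.0127
```

```bash
python3 - <<'E'
from h import *
b=snap('top','t4.png');a=snap('side','s4.png')
c=lambda f,u,v:cv2.resize(f[v:v+60,u:u+49],None,fx=8,fy=8,interpolation=cv2.INTER_CUBIC)
cv2.imwrite('pics/m5.png',np.hstack([c(a['frame'],180,120),c(b['frame'],110,165)])[:,:,::-1])
goal([.5735,.144,.109],26.8)
E
```

```text
shift [ 0.0002  0.0013 -0.    ] w [ 0.0001 -0.002   0.0002] | F [ 0.74 -0.1  -2.17] M [ 0.063 -0.113 -0.001] t 10.875 tcp [0.5733 0.1439 0.1103]
```

View pics/m5.png

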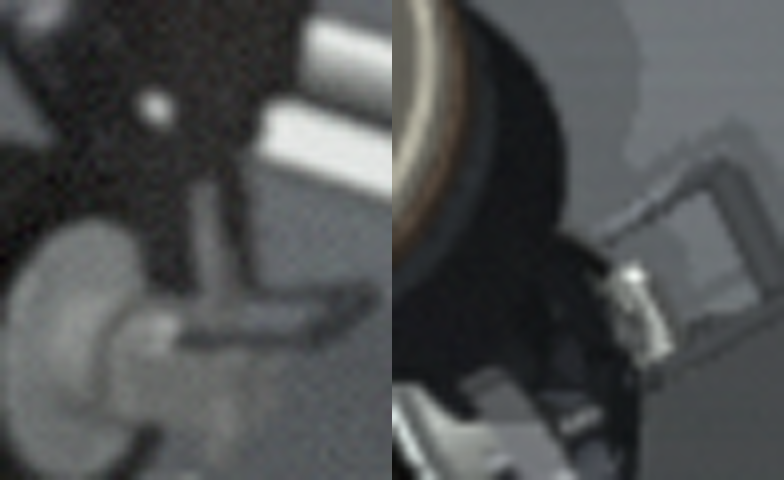

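The pin is through the hole: its tip shows below the axle at (225,440), and the loop points outboard. I'll seat it until I feel contact.

drive_tool(
  targets=[
    [[0, 0.001, 0, 0, 0, 0, 1], [0, 0.0015, 0, 0, 0, 0, 1], [0, 0.002, 0, 0, 0, 0, 1], [0, 0.002, 0, 0, 0, 0, 1]],
  ],
)

```text
time: 11.38
tool_pos: [0.5735, 0.144, 0.11]
eef_rot: [[0.893, 0.001, -0.449], [0.449, 0.0, 0.893], [0.001, -1.0, 0.0]]
ft_force: [-4.3, -0.6, 10.9]
gripper_width: 0.0122
```

Contact of about 11 N at the expected height, so the collar is seated. Release and rise.

drive_tool(
  targets=[
    [[0, 0, 0, 0, 0, 0, 1], [0, 0, 0, 0, 0, 0, 0.7], [0, 0, 0, 0, 0, 0, 0.5], [0, 0, 0, 0, 0, 0, 0.5], [0, 0, 0, 0, 0, 0, 0.5], [0, -0.02, 0, 0, 0, 0, 0.5], [0, -0.05, 0, 0, 0, 0, 0.5], [0, -0.08, 0, 0, 0, 0, 0.5], [0, -0.08, 0, 0, 0, 0, 0.5]],
  ],
)

```text
time: 12.5
tool_pos: [0.5754, 0.1445, 0.1927]
eef_rot: [[0.894, 0.006, -0.449], [0.449, 0.002, 0.894], [0.006, -1.0, -0.001]]
ft_force: [-0.1, 0.4, 0.2]
gripper_width: 0.0428
```

```bash
python3 - <<'E'
from h import *
b=snap('top','t5.png');a=snap('side','s5.png')
c=lambda f,u,v:cv2.resize(f[v:v+60,u:u+49],None,fx=8,fy=8,interpolation=cv2.INTER_CUBIC)
cv2.imwrite('pics/m6.png',np.hstack([c(a['frame'],180,120),c(b['frame'],110,165)])[:,:,::-1])
goal([.5735,.144,.109],26.8)
ob=np.array([.454,-.891,0]);H=np.array([.5735,.144,0])
for q in(1.2,1.47,1.7):
  P=H+ob*.0413*np.sin(.333+q)+[0,0,.104-.0413*np.cos(.333+q)];print(q,(proj(a,P)-[180,120]+.5)*8-.5)
E
```

```text
shift [ 0.0001  0.0809 -0.0001] w [-0.0001 -0.0019  0.0009] | F [-1.07  0.66 -0.96] M [-0.009 -0.005  0.035] t 12.6 tcp [0.5733 0.144  0.1899]
1.2 [347.05536738 342.79903714]
1.47 [340.14485263 304.01311529]
1.7 [326.69573879 271.18984575]
```

View pics/m6.png

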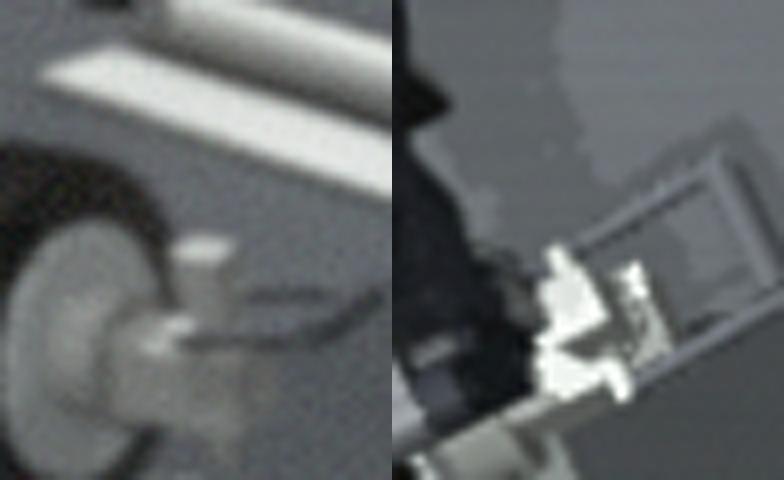

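The pin is seated and upright (head at (203,250)). The loop bar is at about (352,315), roughly q = 1.4. I'll shut the fingers, move outboard and press the bar down.

drive_tool(
  targets=[
    [[0, 0, -0.02, 0, 0, 0, 1], [0, 0, -0.046, 0, 0, 0, 1], [0, 0, -0.046, 0, 0, 0, 1], [0, 0, -0.046, 0, 0, 0, 1], [0, 0.03, -0.046, 0, 0, 0, 1], [0, 0.055, -0.046, 0, 0, 0, 1], [0, 0.068, -0.046, 0, 0, 0, 1], [0, 0.068, -0.046, 0, 0, 0, 1]],
  ],
  grip_force=30,
)

```text
time: 13.6
tool_pos: [0.593, 0.1033, 0.1209]
eef_rot: [[0.893, -0.002, -0.45], [0.45, 0.0, 0.893], [-0.001, -1.0, 0.001]]
ft_force: [-0.2, -0.3, 1.3]
gripper_width: -0.0002
```

```bash
python3 - <<'E'
from h import *
ob=np.array([.454,-.891,0]);H=np.array([.5735,.144,0])
goal(H+.046*ob+[0,0,.08],26.8)
E
```

```text
shift [ 0.0011  0.0409 -0.0009] w [-0.0009 -0.0011 -0.0012] | F [-0.22 -0.33  1.28] M [-0.014  0.027 -0.034] t 13.6 tcp [0.593  0.1033 0.1209]
```

drive_tool(
  targets=[
    [[0.001, 0.004, -0.001, 0, 0, 0, 1], [0.001, 0.008, -0.001, 0, 0, 0, 1], [0.001, 0.012, -0.001, 0, 0, 0, 1], [0.001, 0.016, -0.001, 0, 0, 0, 1], [0.001, 0.02, -0.001, 0, 0, 0, 1], [0.001, 0.02, -0.001, 0, 0, 0, 1]],
  ],
)

```text
time: 14.35
tool_pos: [0.594, 0.1029, 0.1004]
eef_rot: [[0.893, -0.002, -0.45], [0.45, 0.0, 0.893], [-0.002, -1.0, 0.001]]
ft_force: [1.3, -1.1, 1.6]
gripper_width: -0.0001
```

drive_tool(
  targets=[
    [[0, 0.004, 0, 0, 0, 0, 1], [0, 0.008, 0, 0, 0, 0, 1], [0, 0.012, 0, 0, 0, 0, 1], [0, 0.016, 0, 0, 0, 0, 1], [0, 0.02, 0, 0, 0, 0, 1], [0, 0.02, 0, 0, 0, 0, 1]],
  ],
)

```text
time: 15.1
tool_pos: [0.5937, 0.1022, 0.0798]
eef_rot: [[0.893, -0.003, -0.449], [0.449, -0.001, 0.893], [-0.003, -1.0, 0.001]]
ft_force: [1.2, -1.2, 0.1]
gripper_width: -0.0002
```

```bash
python3 - <<'E'
from h import *
b=snap('top','t6.png');a=snap('side','s6.png')
c=lambda f,u,v:cv2.resize(f[v:v+60,u:u+49],None,fx=8,fy=8,interpolation=cv2.INTER_CUBIC)
cv2.imwrite('pics/m7.png',np.hstack([c(a['frame'],185,120),c(b['frame'],110,165)])[:,:,::-1])
ob=np.array([.454,-.891,0]);H=np.array([.5735,.144,0])
goal(H+.046*ob+[0,0,.06],26.8)
E
```

```text
shift [0.0011 0.0199 0.0004] w [-0.0008 -0.0017 -0.003 ] | F [ 0.54 -0.99 -0.21] M [-0.119 -0.078  0.009] t 15.2 tcp [0.5937 0.1022 0.0799]
```

View pics/m7.png

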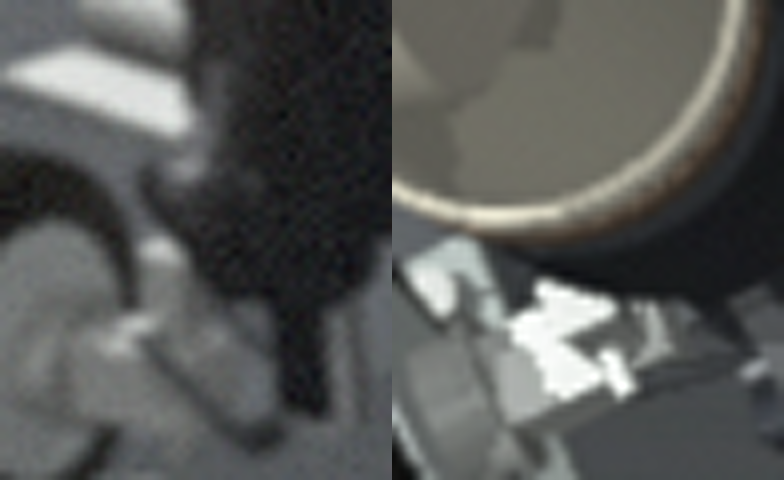

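The bar is at the fingertip, about (260,435), and swinging down. I'll lean the tool outboard about 0.2 rad so the body stays clear of the pin head, go below the bar, then push inboard.

drive_tool(
  targets=[
    [[0.001, 0.002, 0, 0.05, 0, 0, 1], [0.001, 0.005, 0, 0.1, 0, 0, 1], [0.001, 0.009, 0, 0.15, 0, 0, 1], [0.001, 0.013, 0, 0.2, 0, 0, 1], [0.001, 0.017, 0, 0.2, 0, 0, 1], [0.001, 0.021, 0, 0.2, 0, 0, 1], [0.001, 0.021, 0, 0.2, 0, 0, 1]],
  ],
)

```text
time: 16.08
tool_pos: [0.5938, 0.1035, 0.0585]
eef_rot: [[0.893, -0.093, -0.441], [0.451, 0.177, 0.875], [-0.004, -0.98, 0.2]]
ft_force: [0.0, -0.4, -0.4]
gripper_width: 0.0001
```

```bash
python3 - <<'E'
from h import *
ob=np.array([.454,-.891,0]);H=np.array([.5735,.144,0])
s=arm.read_state();p=s['tool_pos']-H;print('u',p@ob,'lat',p@[.891,.454,0],'Fu',s['ft_force']@ob)
goal(H+.030*ob+[0,0,.059],26.8)
E
```

```text
u 0.045243252503562405 lat -0.00030565262301720337 Fu 0.34907145968447484
shift [0.0002 0.0026 0.015 ] w [-0.2011 -0.0006 -0.0039] | F [ 0.01 -0.39 -0.45] M [-0.171 -0.088 -0.006] t 16.075 tcp [0.5938 0.1035 0.0585]
```

drive_tool(
  targets=[
    [[0, 0.0006, 0.003, 0, 0, 0, 1], [0, 0.0012, 0.006, 0, 0, 0, 1], [0, 0.0018, 0.009, 0, 0, 0, 1], [0, 0.0024, 0.012, 0, 0, 0, 1], [0, 0.0024, 0.012, 0, 0, 0, 1]],
  ],
)

```text
time: 16.7
tool_pos: [0.5915, 0.1072, 0.0578]
eef_rot: [[0.895, -0.086, -0.438], [0.446, 0.169, 0.879], [-0.002, -0.982, 0.19]]
ft_force: [7.8, -12.8, -8.2]
gripper_width: -0.0001
```

Unexpected 15 N outboard after only about 4 mm of travel. I'll look before pushing further.

```bash
python3 - <<'E'
from h import *
b=snap('top','t8.png');a=snap('side','s8.png')
c=lambda f,u,v:cv2.resize(f[v:v+70,u:u+49],None,fx=8,fy=8,interpolation=cv2.INTER_CUBIC)
cv2.imwrite('pics/m8.png',np.hstack([c(a['frame'],190,125),c(b['frame'],110,165)])[:,:,::-1])
s=arm.read_state();print(s['joints'].round(3),s['ft_force'],s['ft_torque'])
ob=np.array([.454,-.891,0]);H=np.array([.5735,.144,0])
for q in(0,.2,.35,.5,.7,.9):
  P=H+ob*.0413*np.sin(.333+q)+[0,0,.104-.0413*np.cos(.333+q)];print(q,P[2],[((proj(a,P+k*np.array([.891,.454,0]))-[190,125]+.5)*8-.5).round() for k in(-.015,.015)])
E
```

```text
[-0.113  0.637 -0.006  1.748 -0.237  0.837  0.51 ] [  7.49869533 -12.66546083  -8.96879667] [-3.0637615  -1.76894372 -0.05925235]
0 0.06496877590511005 [array([161., 435.]), array([216., 391.])]
0.2 0.0684288638273361 [array([184., 428.]), array([239., 384.])]
0.35 0.07196429856618283 [array([199., 419.]), array([254., 375.])]
0.5 0.07621918609435864 [array([213., 408.]), array([267., 364.])]
0.7 0.08284429656718294 [array([226., 388.]), array([281., 344.])]
0.9 0.0903128181751909 [array([236., 365.]), array([290., 321.])]
```

View pics/m8.png

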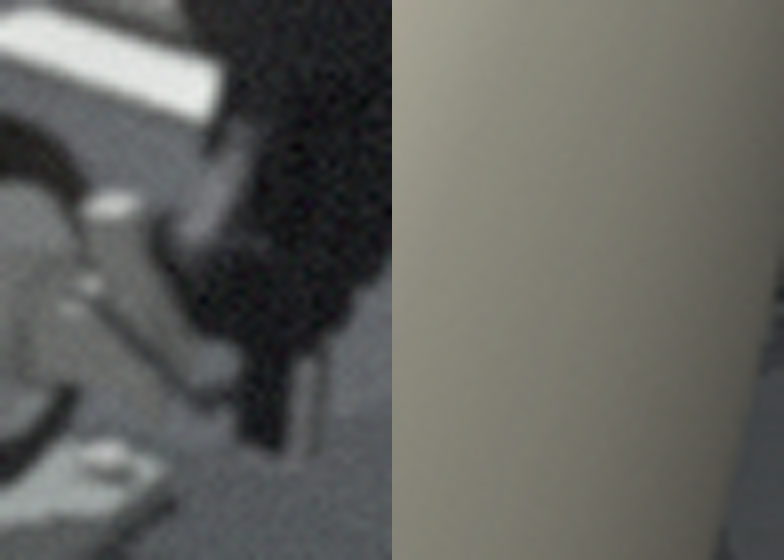

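The bar is at about q = 0.42. The finger is sliding down its face with the tool leaning outboard, so friction pushes the bar up and locks it. I'll back off, reduce the tilt, raise the tip, and then follow the bar's arc (inboard and down together).

drive_tool(
  targets=[
    [[0, -0.001, -0.005, 0, 0, 0, 1], [0, -0.005, -0.007, -0.05, 0, 0, 1], [0, -0.011, -0.008, -0.1, 0, 0, 1], [0, -0.011, -0.008, -0.1, 0, 0, 1]],
  ],
)

```text
time: 17.3
tool_pos: [0.5958, 0.1011, 0.0679]
eef_rot: [[0.893, -0.042, -0.447], [0.449, 0.082, 0.89], [-0.001, -0.996, 0.092]]
ft_force: [0.1, 0.3, -0.0]
gripper_width: 0.0001
```

```bash
python3 - <<'E'
from h import *
ob=np.array([.454,-.891,0]);H=np.array([.5735,.144,0])
s=arm.read_state();p=s['tool_pos']-H;print('u',p@ob,'lat',p@[.891,.454,0],'Fu',s['ft_force']@ob)
for u,z in((.042,.068),(.040,.067),(.036,.0645),(.032,.062),(.029,.060),(.028,.0595)):
  goal(H+u*ob+[0,0,z],26.8)
E
```

```text
u 0.048374285587832404 lat 0.0003397545372087278 Fu -0.22379135558236374
shift [-0.0004  0.0005  0.0064] w [-0.0919 -0.0016 -0.0006] | F [ 0.05  0.28 -0.01] M [-0.131  0.001 -0.028] t 17.3 tcp [0.5958 0.1011 0.0679]
shift [-0.0004  0.0017  0.0083] w [-0.0919 -0.0016 -0.0006] | F [ 0.05  0.28 -0.01] M [-0.131  0.001 -0.028] t 17.3 tcp [0.5958 0.1011 0.0679]
shift [-0.0004  0.0046  0.012 ] w [-0.0919 -0.0016 -0.0006] | F [ 0.05  0.28 -0.01] M [-0.131  0.001 -0.028] t 17.3 tcp [0.5958 0.1011 0.0679]
shift [-0.0004  0.0074  0.0158] w [-0.0919 -0.0016 -0.0006] | F [ 0.05  0.28 -0.01] M [-0.131  0.001 -0.028] t 17.3 tcp [0.5958 0.1011 0.0679]
shift [-0.0004  0.0097  0.0186] w [-0.0919 -0.0016 -0.0006] | F [ 0.05  0.28 -0.01] M [-0.131  0.001 -0.028] t 17.3 tcp [0.5958 0.1011 0.0679]
shift [-0.0004  0.0103  0.0195] w [-0.0919 -0.0016 -0.0006] | F [ 0.05  0.28 -0.01] M [-0.131  0.001 -0.028] t 17.3 tcp [0.5958 0.1011 0.0679]
```

drive_tool(
  targets=[
    [[0, 0.0005, 0.0064, 0, 0, 0, 1], [0, 0.0017, 0.0083, 0, 0, 0, 1], [0, 0.003, 0.01, 0, 0, 0, 1], [0, 0.0046, 0.012, 0, 0, 0, 1], [0, 0.0046, 0.012, 0, 0, 0, 1]],
  ],
)

```text
time: 17.92
tool_pos: [0.5908, 0.1097, 0.0638]
eef_rot: [[0.894, -0.041, -0.446], [0.447, 0.08, 0.891], [-0.001, -0.996, 0.09]]
ft_force: [3.0, -4.3, -3.2]
gripper_width: 0.0
```

```bash
python3 - <<'E'
from h import *
ob=np.array([.454,-.891,0]);H=np.array([.5735,.144,0])
s=arm.read_state();p=s['tool_pos']-H;print('u',p@ob,'lat',p@[.891,.454,0],'Fu',s['ft_force']@ob,s['ft_force'])
goal(H+.029*ob+[0,0,.06],26.8)
E
```

```text
u 0.038407085966506084 lat -0.0001047845732499852 Fu 5.162675284005557 [ 2.99988628 -4.26568677 -3.20463999]
shift [0.     0.0047 0.009 ] w [-0.0901 -0.0039 -0.0008] | F [ 3.   -4.27 -3.2 ] M [-1.173 -0.675 -0.046] t 17.925 tcp [0.5908 0.1097 0.0638]
```

drive_tool(
  targets=[
    [[0, 0.003, 0.001, 0, 0, 0, 1], [0, 0.005, 0.003, 0, 0, 0, 1], [0, 0.006, 0.005, 0, 0, 0, 1], [0, 0.007, 0.007, 0, 0, 0, 1], [0, 0.0075, 0.009, 0, 0, 0, 1], [0, 0.0075, 0.009, 0, 0, 0, 1]],
  ],
)

```text
time: 18.68
tool_pos: [0.5862, 0.1179, 0.0566]
eef_rot: [[0.894, -0.042, -0.445], [0.447, 0.079, 0.891], [-0.002, -0.996, 0.089]]
ft_force: [3.1, -4.3, -3.1]
gripper_width: -0.0
```

```bash
python3 - <<'E'
from h import *
ob=np.array([.454,-.891,0]);H=np.array([.5735,.144,0])
s=arm.read_state();p=s['tool_pos']-H;print('u',p@ob,'lat',p@[.891,.454,0],'Fu',s['ft_force']@ob,s['ft_force'])
goal(H+.029*ob+[0,0,.057],26.8)
a=snap('side','s9.png')
c=lambda f,u,v:cv2.resize(f[v:v+70,u:u+60],None,fx=8,fy=8,interpolation=cv2.INTER_CUBIC)
cv2.imwrite('pics/m9.png',c(a['frame'],190,125)[:,:,::-1])
E
```

```text
u 0.029028603408442495 lat -0.0005232186942112724 Fu 5.206620769328408 [ 3.10541282 -4.26123833 -3.11421482]
shift [ 0.0005 -0.0004  0.0001] w [-0.0896 -0.0039 -0.0016] | F [ 3.11 -4.26 -3.11] M [-1.087 -0.659  0.035] t 18.675 tcp [0.5862 0.1179 0.0566]
```

View pics/m9.png

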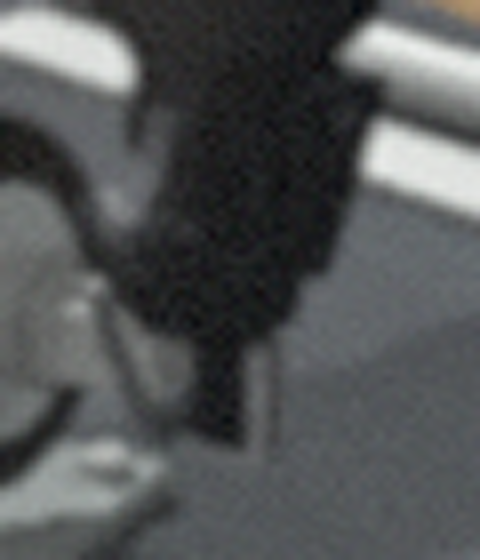

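The finger has followed through to u = 29 mm, so q is about 0.03. I'll push a little more to feel the stop.

drive_tool(
  targets=[
    [[0, 0, 0.001, 0, 0, 0, 1], [0, 0, 0.002, 0, 0, 0, 1], [0, 0, 0.003, 0, 0, 0, 1], [0, 0, 0.003, 0, 0, 0, 1]],
  ],
)

```text
time: 19.23
tool_pos: [0.5853, 0.1194, 0.0566]
eef_rot: [[0.895, -0.041, -0.445], [0.447, 0.078, 0.891], [-0.002, -0.996, 0.088]]
ft_force: [3.5, -5.2, -5.7]
gripper_width: -0.0002
```

drive_tool(
  targets=[
    [[0, 0, 0.002, 0, 0, 0, 1], [0, 0, 0.003, 0, 0, 0, 1], [0, 0, 0.003, 0, 0, 0, 1]],
  ],
)

```text
time: 19.6
tool_pos: [0.5851, 0.1195, 0.0565]
eef_rot: [[0.896, -0.039, -0.443], [0.445, 0.076, 0.892], [-0.001, -0.996, 0.085]]
ft_force: [5.3, -7.7, -6.1]
gripper_width: -0.0003
```

It didn't move under 9 N, so that's the stop. Withdraw outboard, then up, and check.

drive_tool(
  targets=[
    [[0, 0, -0.004, 0, 0, 0, 1], [0, 0, -0.02, 0, 0, 0, 1], [0, 0, -0.05, 0, 0, 0, 1], [0, 0, -0.08, 0, 0, 0, 1], [0, -0.05, -0.11, 0, 0, 0, 1], [0, -0.1, -0.14, 0, 0, 0, 1], [0, -0.15, -0.17, 0, 0, 0, 1], [0, -0.15, -0.2, 0, 0, 0, 1], [0, -0.15, -0.2, 0, 0, 0, 1]],
  ],
)

```text
time: 20.72
tool_pos: [0.68, -0.0743, 0.1894]
eef_rot: [[0.897, -0.038, -0.44], [0.441, 0.074, 0.894], [-0.001, -0.997, 0.083]]
ft_force: [0.4, -0.5, -1.3]
gripper_width: -0.0003
```

```bash
python3 - <<'E'
from h import *
b=snap('top','t10.png');a=snap('side','s10.png')
c=lambda f,u,v:cv2.resize(f[v:v+70,u:u+49],None,fx=8,fy=8,interpolation=cv2.INTER_CUBIC)
cv2.imwrite('pics/m10.png',np.hstack([c(a['frame'],180,125),c(b['frame'],110,165)])[:,:,::-1])
ob=np.array([.454,-.891,0]);yb=np.array([.891,.454,0]);H=np.array([.5735,.144,0])
for q in(0,.18,.35):
  P=H+ob*.0413*np.sin(.333+q)+[0,0,.104-.0413*np.cos(.333+q)];print(q,[((proj(a,P+k*yb)-[180,125]+.5)*8-.5).round() for k in(-.017,.017)])
P=H+[0,0,.124];print('head top',(proj(a,P)-[180,125]+.5)*8-.5,(proj(b,P)-[110,165]+.5)*8-.5+[392,0]);P[2]+=.003;print('+3mm',(proj(a,P)-[180,125]+.5)*8-.5)
E
```

```text
0 [array([237., 438.]), array([300., 388.])]
0.18 [array([258., 432.]), array([320., 382.])]
0.35 [array([276., 422.]), array([337., 372.])]
head top [205.00266289 206.28125314] [568.23332387 304.16003436]
+3mm [203.86410948 195.82905968]
```

View pics/m10.png

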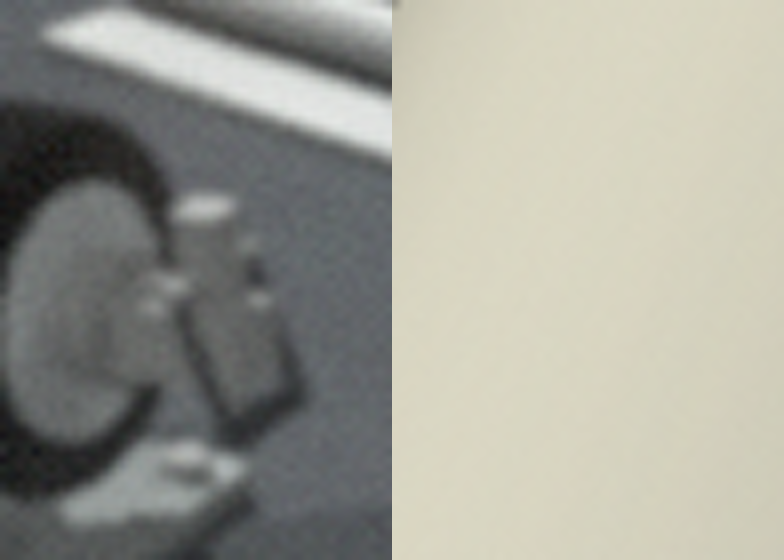

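The bar runs from (237,437) to (297,390), which matches q = 0. The head top is at (205,208), against (205,206) predicted for a seated pin. The robot is clear, so I'll hand in.

```bash
python3 -c "
from rig import arm
s=arm.read_state();print(s['time'],s['ft_force'],abs(s['joint_velocities']).max());arm.close_job()"
```

```text
20.825 [-0.21524234  0.46558418 -0.15861474] 0.02128140198840814
the job is handed in; nothing more can be done
```

The lock pin is down through the axle hole with its collar on the axle, and the wire loop is shut underneath. I handed the job in at 20.8 s of the 72 s allowed.

- **Fitting:** the pin went through the hole first time. It seated at about 11 N with the tool at the expected height, and the loop pointed outboard.
- **Loop:** my first inboard push jammed at about 17 N because the tool was tilted and friction was lifting the bar. I backed off and followed the bar's arc instead. It then closed at about 6 N and stopped solid at about 11 N. My highest wrist-force reading was about 17 N, against the 40 N limit.
- **Last checks:** in the final side picture the bar lies within a few tenths of a millimetre of its predicted shut position. The head top is within about 1 mm of its predicted seated height. The robot was clear, with under 1 N at the wrist.
- **Not checked:** the top camera was blocked by the arm in the final picture, so that check rests on the side view alone. I did not re-measure the plain pin, wrench or spray can at the end. I never touched them on purpose.

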